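Nest the pan lids on the sliding tray and put them away

TASK

Put the pan lids away: draw the tray out of the worktop shelf, slide the divider along its track to the open front end, lift it off and set it down on the worktop away from the tray. Stack all the lids that are there in the middle of the tray, still upside down, the largest at the bottom and each one cupped inside the next larger, then slide the loaded tray fully home under the shelf. Leave the tumbler and the egg cup where they are.

Things in the scene. Friction and masses are not known exactly. Their poses are not given: they have to be found in the camera images.
- rack: fixed wooden worktop shelf at the back wall, over a tray bay. Origin: on the worktop where the tray's origin lies when fully home; x to the wall, z up. Side panels and deck begin at x -0.035; 150 mm free below the deck, deck top 164 mm, jars on it. Low steel slot rails (206 mm between) reach out to x -0.14, mouths slightly flared; their lips hold the tray's edges down. Back stop at x 0.102.
- tray: loose flat steel tray, 200 x 200 mm, 0.5 kg, slides on the worktop with its side edges in the shelf's slot rails. Origin: centre of its underside; x towards the shelf's back, y left. Floor top 5 mm, rim walls 20 mm high. Starts 15 to 45 mm out; drawn 0.15 out from home it is clear of the deck and still 90 mm in the rails.
- tray_middle (a point): middle of the clear floor of the tray (beside the track), on the floor's top: x 0, y 0.013, z 0.005 in the tray's frame.
- track_end (a point): open front end of the T-track on the tray's floor: x -0.030, y -0.074, z 0.005 in the tray's frame. The track runs back from here along the tray's x, 22 mm wide and 7 mm high inside, under two lips with a 10 mm gap (lip tops 16 mm above the worktop); closed at the back. In front of it the floor is clear, so the foot can be lifted out there.
- tray_handle (a point): middle of the tray's bow handle: a round bar 12 mm thick and 90 mm long along the tray's y, 160 mm in front of the tray's origin and 34 mm above the worktop, free below. The fridge stands 0.15 to 0.2 m to the left of it.
- divider: upright aluminium divider in the track, 0.12 kg. Origin: centre of the underside of its nylon T-foot (50 along x, 18 wide, 5 thick). Plate 8 mm thick (x), 50 high, from y -0.012 to 0.126 across the tray. Slides easily, 2 mm play; lifts out only when the foot is wholly past the track's end (origin 25 mm or more in front of it). On the worktop it stands on foot and plate.
- divider_grip (a point): middle of the divider's black grip block, 22 x 22 mm and 34 mm high, on top of the plate right above the foot; 67 mm above the foot's underside, block top at 82 mm, plate top at 50 mm.
- lid_a: the largest domed steel lid, 146 mm across, upside down; may be absent. Origin: centre of the knob's flat underside, on which it stands; z up through the open side. Wide flat knob 14 mm high, 85 across; dome a double-walled bowl, 8 mm wall and crown: outer radius 31 at height 14, 53 at 21, 66 at 32, 72 at 44, 73 at the rim (58); inner floor at 22. Pinch its rim, one finger inside. 200 g.
- lid_b: the second largest domed steel lid, 124 mm across, upside down; may be absent. Origin: centre of the knob's flat underside, on which it stands; z up through the open side. Wide flat knob 14 mm high, 72 across; dome a double-walled bowl, 8 mm wall and crown: outer radius 26 at height 14, 45 at 21, 56 at 32, 61 at 44, 62 at the rim (58); inner floor at 22. Pinch its rim, one finger inside. 160 g.
- lid_c: the second smallest domed steel lid, 102 mm across, upside down; may be absent. Origin: centre of the knob's flat underside, on which it stands; z up through the open side. Wide flat knob 14 mm high, 59 across; dome a double-walled bowl, 8 mm wall and crown: outer radius 21 at height 14, 37 at 21, 46 at 32, 50 at 44, 51 at the rim (58); inner floor at 22. Pinch its rim, one finger inside. 120 g.
- lid_d: the smallest domed steel lid, 80 mm across, upside down; may be absent. Origin: centre of the knob's flat underside, on which it stands; z up through the open side. Wide flat knob 14 mm high, 46 across; dome a double-walled bowl, 8 mm wall and crown: outer radius 17 at height 14, 29 at 21, 36 at 32, 39 at 44, 40 at the rim (58); inner floor at 22. Pinch its rim, one finger inside. 90 g.
- tumbler: clear glass tumbler, 80 mm across, 91 mm high; bystander. Origin: centre of its underside. It stands at the right-hand end of the worktop (the hob begins at y -0.40); the worktop between it and the robot, about x 0.39 to 0.55, y -0.37 to -0.33, is free.
- egg_cup: white egg cup, 49 mm across, 63 mm high; bystander. Origin: centre of its underside.

How it is judged:
On the way, in this order (a step that is already met when the one before it is completed fails the run):
1. the tray is drawn out of the shelf, at least 90 mm short of home (x of tray in the frame of rack below -0.09 m), for 0.2 s.
2. the divider is off its track and let go on the worktop, away from the tray (its origin at least 130 mm from the tray's) (horizontal distance between divider and tray above 0.13 m and height (world z) of divider below 0.07 m and contact force between divider and tray below 0.05 N and contact force between divider and the fingers below 0.05 N and linear speed of divider below 0.03 m/s), for 0.3 s.
3. all the lids that are there stand nested on the drawn-out tray, upside down, larger below smaller (angle between each of lid_a, lid_b, lid_c, lid_d's own z axis and vertical below 0.12 rad and z of lid_a in the frame of tray between 0 and 0.013 m and x of lid_a in the frame of tray between -0.05 and 0.05 m and y of lid_a in the frame of tray between -0.035 and 0.05 m and linear speed of each of lid_a, lid_b, lid_c, lid_d below 0.03 m/s and z of lid_b in the frame of tray between 0 and 0.035 m and x of lid_b in the frame of tray between -0.05 and 0.05 m and y of lid_b in the frame of tray between -0.035 and 0.05 m and horizontal distance between each of lid_b, lid_c, lid_d and lid_a below 0.02 m and z of lid_b in the frame of lid_a between 0.014 and 0.028 m and z of lid_c in the frame of tray between 0 and 0.057 m and x of lid_c in the frame of tray between -0.05 and 0.05 m and y of lid_c in the frame of tray between -0.035 and 0.05 m and z of lid_c in the frame of lid_a between 0.014 and 0.05 m and horizontal distance between each of lid_c, lid_d and lid_b below 0.02 m and z of lid_c in the frame of lid_b between 0.014 and 0.028 m and z of lid_d in the frame of tray between 0 and 0.079 m and x of lid_d in the frame of tray between -0.05 and 0.05 m and y of lid_d in the frame of tray between -0.035 and 0.05 m and z of lid_d in the frame of lid_a between 0.014 and 0.072 m and z of lid_d in the frame of lid_b between 0.014 and 0.05 m and horizontal distance between lid_d and lid_c below 0.02 m and z of lid_d in the frame of lid_c between 0.014 and 0.028 m and x of tray in the frame of rack below -0.05 m), for 0.3 s.
At the end, for the whole second after the job is handed in: Tray within 8 mm of home; all present lids on it at rest, upside down, level within 7 degrees, within 20 mm of one axis and 50 mm of the tray's middle, each smaller one resting inside the larger; divider on the worktop, origin over 130 mm from the tray's, touching neither tray nor lids (angle between each of lid_a, lid_b, lid_c, lid_d's own z axis and vertical below 0.12 rad and z of lid_a in the frame of tray between 0 and 0.013 m and x of lid_a in the frame of tray between -0.05 and 0.05 m and y of lid_a in the frame of tray between -0.035 and 0.05 m and linear speed of each of lid_a, lid_b, lid_c, lid_d, divider below 0.03 m/s and z of lid_b in the frame of tray between 0 and 0.035 m and x of lid_b in the frame of tray between -0.05 and 0.05 m and y of lid_b in the frame of tray between -0.035 and 0.05 m and horizontal distance between each of lid_b, lid_c, lid_d and lid_a below 0.02 m and z of lid_b in the frame of lid_a between 0.014 and 0.028 m and z of lid_c in the frame of tray between 0 and 0.057 m and x of lid_c in the frame of tray between -0.05 and 0.05 m and y of lid_c in the frame of tray between -0.035 and 0.05 m and z of lid_c in the frame of lid_a between 0.014 and 0.05 m and horizontal distance between each of lid_c, lid_d and lid_b below 0.02 m and z of lid_c in the frame of lid_b between 0.014 and 0.028 m and z of lid_d in the frame of tray between 0 and 0.079 m and x of lid_d in the frame of tray between -0.05 and 0.05 m and y of lid_d in the frame of tray between -0.035 and 0.05 m and z of lid_d in the frame of lid_a between 0.014 and 0.072 m and z of lid_d in the frame of lid_b between 0.014 and 0.05 m and horizontal distance between lid_d and lid_c below 0.02 m and z of lid_d in the frame of lid_c between 0.014 and 0.028 m and horizontal distance between divider and tray above 0.13 m and height (world z) of divider below 0.07 m and contact force between divider and tray below 0.05 N and contact force between divider and lid_a below 0.05 N and contact force between divider and lid_b below 0.05 N and contact force between divider and lid_c below 0.05 N and contact force between divider and lid_d below 0.05 N and x of tray in the frame of rack above -0.008 m and z of tray in the frame of rack below 0.006 m and angle between the x axis of tray and the x axis of rack, either way round below 0.06 rad and linear speed of tray below 0.01 m/s).
It fails at once if the tumbler is displaced by more than 50 mm (distance of tumbler from where it was at the start of the episode above 0.05 m).
It fails at once if the egg cup is displaced by more than 50 mm (distance of egg_cup from where it was at the start of the episode above 0.05 m).
Of lid_a, lid_b, lid_c, lid_d only 3 to 4 are there at a start; the rules pass over those that are not, and their reading is None.
At some moment in a run one of lid_a, lid_b, lid_c, lid_d may be knocked a few centimetres aside while the robot is not near it.
Once in a run the grip may slacken for a moment while it holds something.
It also fails if it takes over 210 s, if anything falls off the work surface, if the arm or the gripper's body presses on something with over 40 N, if the wrist force passes 120 N, or if a joint passes its speed limit or range.

ROBOT

A 6-joint arm with a two-finger parallel gripper is mounted at the origin on a cart in front of the work surface, level with it; the furniture and walls round the work are solid. World frame = base frame: x ahead of the robot, y to its left, z up, the work surface at z = 0. Lengths are in m, angles in rad, forces in N, time in s.
With the tool pointing down it reaches from about 0.35 to 0.975 m from the base axis. Payload 4.9 kg.
Tool frame: the origin (TCP) lies midway between the tips of the shut fingers; the grasp point (between the pads) lies 19 mm behind it (ctrl.tcp_to_grasp is the distance from the TCP to the grasp point, in m); z points along the fingers, y is the line along which they close (so a half turn about z gives the same grasp; the last joint's range is limited). The gripper opens to 85 mm and grips with 20 to 120 N. Pads are 22 mm wide; open, the fingers measure 114 mm over their backs; the gripper's body (76 mm by 85 mm) begins 54 mm behind the grasp point. The pads swing forward as they close: fully open they stand 13 mm farther back than shut.
Start: joints at [-1.274, 0.053, 1.613, -0, 1.476, -0.119], TCP at [0.252, -0.572, 0.231] pointing down, gripper open.
Joint ranges: [-3.01, 3.01], [-1.01, 2.22], [0.06, 2.58], [-1.02, 4.17], [0.09, 2.62], [-3.14, 3.14]. Speed limits (rad/s): [2.57, 2.57, 3.14, 3.14, 3.14, 3.14].

INTERFACE

Orientations are given as a rotation vector (axis times angle).
In Python, from station import ctrl, ticket, get_image, camera_params, get_obs gives the robot as it stands (ctrl), with the cameras as plain functions, the readings as plain functions and the job (ticket).
- The arm moves only by the shell command python3 jog.py 'ROWS' [FORCE]. ROWS is rows parted by semicolons, their numbers by spaces, 1 to 20 of them, each of 7 numbers: the finger opening in m, then dx, dy, dz in m, then a rotation vector rx, ry, rz in rad; each row is the pose to reach, as a shift and turn from the pose commanded when the command began, along the tool's axes at that moment; what a row does not reach only later rows make up. A row lasts 1/12 s, in which the tool goes at most 0.0417 m and 0.125 rad, less where a joint would pass 70% of its speed; a pose out of reach is approached as far as the arm can. The fingers move at their own pace and stop on an object; FORCE is the grip in N (left out, the last holds). Time passes only in rows, so rows that do not move let the fingers close. It prints the time, the measured TCP pose, the force, the opening and the grip force at its end.
- get_obs(): the state, without advancing time (a new reading comes with each control period).
- get_image(name): name is "side" or "top" or "wrist"; returns the picture (384x512x3 uint8, red, green, blue); there is no depth.
- camera_params(name): a dict with "fx", "fy", "cx", "cy" (pixels), "T" (4x4, takes a point from camera to world coordinates); the wrist camera has in their place "tool_from_camera" (4x4, takes a point from camera to tool coordinates, whose origin is the TCP and whose axes are the flange's). Camera axes: x right, y down, z forward; pixel columns grow to the right and rows downward; lengths in m; the calibration is good to about 2 mm. A picture is of the moment at which its call begins: read the wrist's pose just before it. camera_params takes no time and is no camera call.
- ticket.finish_job(): hands the job in; it is judged then, once.
The state is a dict: "t": time; "q": joint angles; "dq": joint speeds; "effort": joint torques, N m; "tool_pos": TCP position; "tool_rot": TCP orientation; "contact_force": force on the tool from outside, world axes, zero at the start; "wrist_torque": the same for the moment, N m; "opening": finger opening in m; "grip_force": force on a finger pad.
Only numpy, scipy, OpenCV 4.12 (cv2) and the standard library are available. Lean on these libraries where they do the work, as an engineer would, in place of code of your own. Each camera call takes 0.05 s, during which the arm holds its last target. There are 200 camera calls.

## Working session

There is one attempt and no reset: what is moved stays moved. The work goes in short steps, Python scripts to look and compute and a shell command to move; the robot and the scene stay as the last step left them, time stands still between calls to the robot, and variables do not carry over. Pictures are saved under pics/ and viewed, at most 14 in all, crops included, and the job is handed in when it is done.

```bash
ls; mkdir -p pics; cat > h.py <<'E'
import numpy as np, cv2
from station import ctrl, ticket, get_image, camera_params, get_obs
from scipy.spatial.transform import Rotation as R
def snap(n,f):
    o=get_obs(); im=get_image(n); cv2.imwrite('pics/'+f+'.png',cv2.cvtColor(im,cv2.COLOR_RGB2BGR)); return o,im
def camT(n,o=None):
    p=camera_params(n)
    if n=='wrist':
        T=np.eye(4);T[:3,:3]=R.from_rotvec(o['tool_rot']).as_matrix();T[:3,3]=o['tool_pos'];T=T@np.array(p['tool_from_camera'])
    else: T=np.array(p['T'])
    return p,T
def ray(n,u,v,z,o=None):
    p,T=camT(n,o); d=T[:3,:3]@np.array([(u-p['cx'])/p['fx'],(v-p['cy'])/p['fy'],1]); c=T[:3,3]
    return c+d*(z-c[2])/d[2]
def proj(n,P,o=None):
    p,T=camT(n,o); q=np.linalg.inv(T)@np.append(P,1); return p['fx']*q[0]/q[2]+p['cx'],p['fy']*q[1]/q[2]+p['cy']
def to_tool(P,o=None):
    o=o or get_obs(); return R.from_rotvec(o['tool_rot']).as_matrix().T@(np.array(P)-o['tool_pos'])
E
python3 - <<'E'
from h import *
for n in('top','side'):
    snap(n,n+'0'); p,T=camT(n); print(n,p['fx'],p['cx'],p['cy'],T.round(3).tolist())
o=get_obs();print(o['tool_pos'],R.from_rotvec(o['tool_rot']).as_matrix().round(3).tolist()); print(np.round(camera_params('wrist')['tool_from_camera'],3).tolist())
E
```

```text
jog.py
pics
station.py
top 478.04042983928497 245.880162922172 194.18180757711553 [[0.029, -0.98, 0.195, 0.31], [-1.0, -0.03, -0.004, -0.039], [0.009, -0.195, -0.981, 1.394], [0.0, 0.0, 0.0, 1.0]]
side 402.0065560452718 253.95173226328174 190.8816199780928 [[0.986, -0.108, 0.129, 0.429], [-0.168, -0.655, 0.736, -0.726], [0.005, -0.748, -0.664, 0.689], [0.0, 0.0, 0.0, 1.0]]
[ 0.25229176 -0.57118722  0.23018131] [[0.915, 0.404, -0.001], [0.404, -0.915, 0.002], [0.0, -0.002, -1.0]]
[[-0.001, -0.948, -0.319, 0.082], [1.0, -0.0, -0.001, 0.001], [0.001, -0.319, 0.948, -0.143], [0.0, 0.0, 0.0, 1.0]]
```

View pics/top0.png

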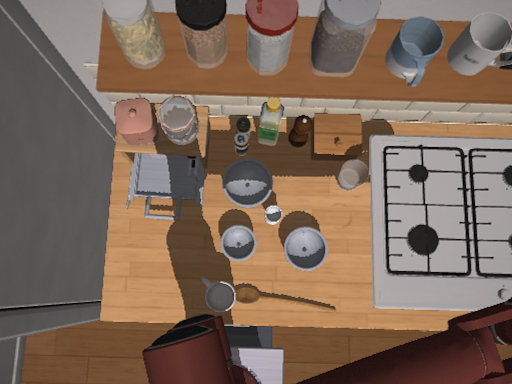

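View pics/side0.png

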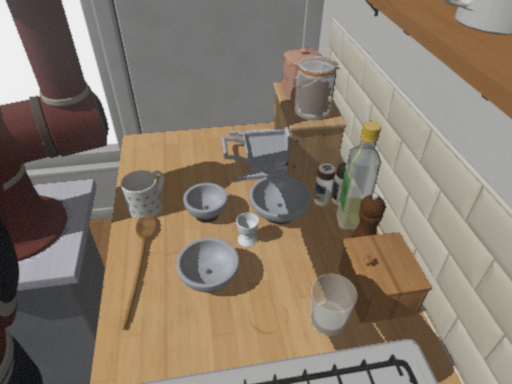

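The top view shows three lids with rims near (247,184), (305,249) and (238,243). The egg cup is at (273,214), the tumbler at (352,174) and the tray handle around (158,208). I'll measure them now.

```bash
python3 - <<'E'
from h import *
im=cv2.imread('pics/top0.png'); c=im[120:280,110:380]
cv2.imwrite('pics/c1.png',cv2.resize(c,None,fx=2.9,fy=2.9,interpolation=cv2.INTER_CUBIC))
hsv=cv2.cvtColor(im,cv2.COLOR_BGR2HSV); h,s,v=cv2.split(hsv)
b,g,r=[x.astype(int) for x in cv2.split(im)]
m=((b>=r-8)&(v>45)).astype(np.uint8)*255
m=cv2.morphologyEx(m,cv2.MORPH_CLOSE,np.ones((3,3)))
m[:120]=0;m[290:]=0;m[:,365:]=0;m[:,:212]=0
for k in cv2.findContours(m,cv2.RETR_EXTERNAL,cv2.CHAIN_APPROX_NONE)[0]:
    if cv2.contourArea(k)<100: continue
    k=cv2.convexHull(k)
    P=np.array([ray('top',u,w,0.058)[:2] for u,w in k[:,0]],np.float32)
    (x,y),rr=cv2.minEnclosingCircle(P)
    print(cv2.boundingRect(k),'circ',round(x,3),round(y,3),round(rr,4),'ell',cv2.fitEllipse(P) if len(P)>5 else '')
for n,u,v,z in [('cup',273,214,.063),('tumbler',352,174,.05),('handleL',146,209,.034),('handleR',176,212,.034)]: print(n,ray('top',u,v,z).round(3))
E
```

```text
(212, 282, 21, 8) circ 0.317 0.014 0.0288 ell ((0.3139131963253021, 0.01601061411201954), (0.028172118589282036, 0.06060779467225075), 174.83364868164062)
(284, 227, 44, 44) circ 0.427 -0.215 0.0611 ell ((0.4273521602153778, -0.21459637582302094), (0.1203700378537178, 0.12131710350513458), 109.64177703857422)
(221, 225, 35, 36) circ 0.438 -0.026 0.0507 ell ((0.4372403621673584, -0.026042982935905457), (0.09845985472202301, 0.10076619684696198), 75.68043518066406)
(265, 205, 17, 19) circ 0.521 -0.12 0.0273 ell ((0.5205301642417908, -0.12166833877563477), (0.04556267708539963, 0.05463665723800659), 80.29288482666016)
(223, 158, 49, 49) circ 0.61 -0.047 0.0723 ell ((0.6104319095611572, -0.04762773960828781), (0.1418171226978302, 0.14423657953739166), 132.5884246826172)
(261, 128, 17, 12) circ 0.759 -0.105 0.0255 ell ((0.758089542388916, -0.1025046706199646), (0.03285570070147514, 0.06436719000339508), 174.07154846191406)
cup [ 0.52  -0.122  0.063]
tumbler [ 0.646 -0.35   0.05 ]
handleL [0.528 0.242 0.034]
handleR [0.522 0.155 0.034]
```

View pics/c1.png

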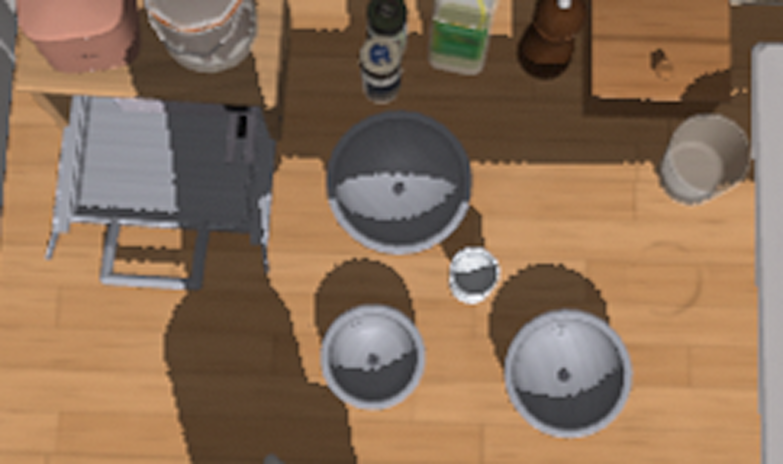

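Lids a, b and c have measured radii that match their stated sizes, and lid_d is absent. Next I'll measure the handle and hover over it.

```bash
cat >> h.py <<'E'
def plan(P,ydir,o=None):
    "shift (tool axes) and rotvec to put TCP at P, pointing down, tool y along ydir (world xy)"
    o=o or get_obs(); R0=R.from_rotvec(o['tool_rot'])
    y=np.array([ydir[0],ydir[1],0.]);y/=np.linalg.norm(y);z=np.array([0,0,-1.]);x=np.cross(y,z)
    R1=R.from_matrix(np.c_[x,y,z]); return to_tool(P,o).round(4),(R0.inv()*R1).as_rotvec().round(3)
E
python3 - <<'E'
from h import *
f=lambda a,b,z:ray('top',110+a/2.9,120+b/2.9,z)
L,Rr=f(105,279,.034),f(198,284,.034); print('handle',L,Rr)
print('front rim',f(72,222,.02),f(245,228,.02)); print('rails',f(50,257,.01),f(267,268,.01))
d=(L-Rr)[:2];d/=np.linalg.norm(d); print('tray x dir',d[1],-d[0])
m=(L+Rr)/2; X=np.array([d[1],-d[0]])
print(m, plan([m[0]-0.0,m[1],.23],X)); print('q',get_obs()['q'])
E
A="0.04 0.54 -0.597 0 0 0 -1.13"; python3 jog.py '0.04 0.54 -0.597 0 0 0 -1.13;0.04 0.54 -0.597 0 0 0 -1.13;0.04 0.54 -0.597 0 0 0 -1.13;0.04 0.54 -0.597 0 0 0 -1.13;0.04 0.54 -0.597 0 0 0 -1.13;0.04 0.54 -0.597 0 0 0 -1.13;0.04 0.54 -0.597 0 0 0 -1.13;0.04 0.54 -0.597 0 0 0 -1.13;0.04 0.54 -0.597 0 0 0 -1.13;0.04 0.54 -0.597 0 0 0 -1.13;0.04 0.54 -0.597 0 0 0 -1.13;0.04 0.54 -0.597 0 0 0 -1.13;0.04 0.54 -0.597 0 0 0 -1.13;0.04 0.54 -0.597 0 0 0 -1.13;0.04 0.54 -0.597 0 0 0 -1.13;0.04 0.54 -0.597 0 0 0 -1.13;0.04 0.54 -0.597 0 0 0 -1.13;0.04 0.54 -0.597 0 0 0 -1.13;0.04 0.54 -0.597 0 0 0 -1.13;0.04 0.54 -0.597 0 0 0 -1.13'
python3 - <<'E'
from h import *
o,im=snap('wrist','w1'); print(o['tool_pos'],o['q'],ray('wrist',256,192,.034,o))
E
```

```text
t: 1.77
tool_pos: [0.5055, 0.1969, 0.2306]
tool_rot: [-2.243, -2.197, -0.001]
contact_force: [0.1, -0.8, -0.3]
opening: 0.0401
grip_force: 0.0
[0.50549334 0.19692308 0.23063271] [ 2.33394239e-01 -1.44642000e-01  1.80491310e+00  1.69857202e-03
  1.48173665e+00  2.54000568e-01] [0.50329472 0.16310993 0.034     ]
```

View pics/w1.png

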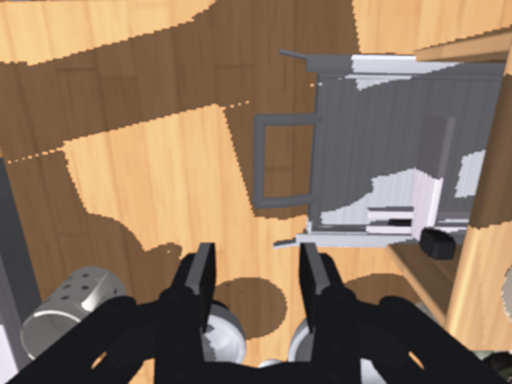

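The wrist view shows the handle bar from (260,116) to (258,207). The divider plate is around (432,180), its black grip is at (437,242), and the track mouth is near (370,222).

```bash
python3 - <<'E'
from h import *
o=get_obs()
for n,u,v,z in [('hL',261,120,.034),('hR',259,203,.034),('rimL',317,72,.02),('rimR',310,225,.02),('trackend',368,222,.016),('plateL top',447,118,.05),('platetopR',434,225,.05),('gripTop',437,236,.08)]: print(n,ray('wrist',u,v,z,o).round(4))
print(o['tool_pos'])
E
```

```text
hL [0.51   0.2399 0.034 ]
hR [0.5063 0.1502 0.034 ]
rimL [0.5675 0.2849 0.02  ]
rimR [0.5655 0.1162 0.02  ]
trackend [0.6345 0.1169 0.016 ]
plateL top [0.6891 0.2399 0.05  ]
platetopR [0.6933 0.1272 0.05  ]
gripTop [0.6808 0.1293 0.08  ]
[0.50553128 0.19678522 0.230519  ]
```

```bash
python3 - <<'E'
from h import *
f=lambda a,b,z:ray('top',110+a/2.9,120+b/2.9,z)
print('deck front',f(20,91,.164),f(277,107,.164),f(20,91,.150),f(277,107,.15))
o=get_obs()
for u,v in[(280,52),(276,244)]:print(ray('wrist',u,v,.01,o).round(4))
print(plan([.507,.195,.10],(1,-.022)))
E
```

```text
deck front [0.65976834 0.30287188 0.164     ] [0.65203103 0.06648289 0.164     ] [0.66375113 0.30676724 0.15      ] [0.65592573 0.06768698 0.15      ]
[0.5308 0.305  0.01  ]
[0.5261 0.0869 0.01  ]
(array([-0.0019,  0.0016,  0.1305]), array([-0.001, -0.001,  0.002]))
```

```bash
python3 jog.py '0.04 -0.002 0.0015 0.04 0 0 0;0.04 -0.002 0.0015 0.08 0 0 0;0.04 -0.002 0.0015 0.12 0 0 0;0.04 -0.002 0.0015 0.16 0 0 0;0.04 -0.002 0.0015 0.19 0 0 0;0.04 -0.002 0.0015 0.214 0 0 0;0.04 -0.002 0.0015 0.214 0 0 0;0 -0.002 0.0015 0.214 0 0 0;0 -0.002 0.0015 0.214 0 0 0;0 -0.002 0.0015 0.214 0 0 0;0 -0.002 0.0015 0.214 0 0 0' 60
python3 -c "
from h import *
print(plan([.507-.126,.1965+.126*.025,.0163],(1,-.025)))"
```

```text
t: 2.73
tool_pos: [0.5082, 0.1905, 0.0196]
tool_rot: [2.248, 2.192, 0.004]
contact_force: [-1.6, -1.3, 2.7]
opening: 0.0099
grip_force: 58.8
(array([ 0.006 , -0.1274,  0.0029]), array([ 0.003, -0.   , -0.   ]))
```

```bash
python3 jog.py '0 0 -0.01 0 0 0 0;0 0.001 -0.03 0 0 0 0;0 0.001 -0.05 0 0 0 0;0 0.002 -0.07 0 0 0 0;0 0.002 -0.09 0 0 0 0;0 0.003 -0.11 0 0 0 0;0 0.003 -0.12 0 0 0 0;0 0.003 -0.126 0 0 0 0;0 0.003 -0.126 0 0 0 0;0 0.003 -0.126 0 0 0 0' 60
python3 - <<'E'
from h import *
o,im=snap('top','t2'); cv2.imwrite('pics/c2.png',cv2.resize(cv2.imread('pics/t2.png')[120:280,110:380],None,fx=2.9,fy=2.9,interpolation=cv2.INTER_CUBIC)); print(o['tool_pos'])
E
```

```text
t: 3.57
tool_pos: [0.3818, 0.1973, 0.0194]
tool_rot: [2.249, 2.193, 0.004]
contact_force: [-2.8, 0.1, 10.4]
opening: 0.0099
grip_force: 60.4
[0.38181576 0.19732878 0.01936093]
```

View pics/c2.png

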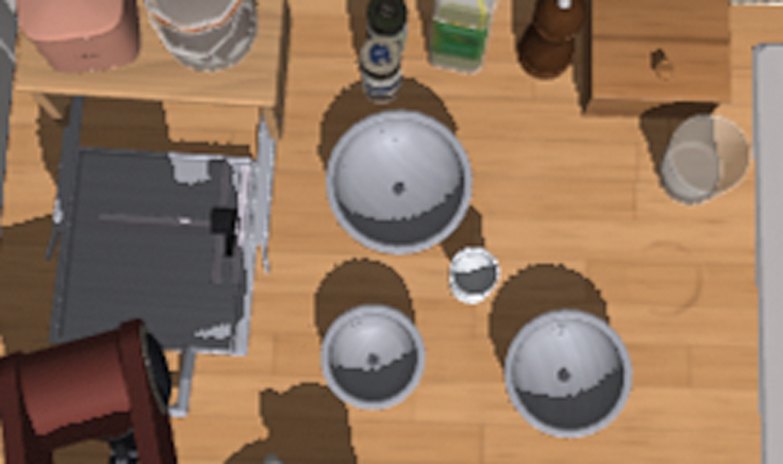

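The tray is out and clear of the deck. The divider's grip is at crop (223,222), full-frame (187,197).

```bash
python3 jog.py '0.05 0 0 0 0 0 0;0.05 0 0 0 0 0 0;0.05 0 0 0 0 0 0;0.05 0 0 -0.04 0 0 0;0.05 0 0 -0.08 0 0 0;0.05 0 0 -0.12 0 0 0;0.05 0 0 -0.16 0 0 0;0.05 0 0 -0.18 0 0 0;0.05 0 0 -0.18 0 0 0'
python3 - <<'E'
from h import *
f=lambda a,b,z:ray('top',110+a/2.9,120+b/2.9,z)
g=f(223,222,.087);print('grip',g,'plate end',f(98,215,.055))
print('tray corners',f(80,150,.02),f(250,157,.02),f(243,353,.02),f(50,345,.02))
print(plan([g[0]-.04,g[1]+.03,.2],(1,-.025)))
E
```

```text
t: 4.37
tool_pos: [0.3836, 0.1976, 0.2035]
tool_rot: [2.246, 2.191, 0.014]
contact_force: [0.1, 0.8, 0.6]
opening: 0.0503
grip_force: 0.0
grip [0.55772976 0.11963511 0.087     ] plate end [0.56701389 0.24651411 0.055     ]
tray corners [0.64048636 0.27700698 0.02      ] [0.6385779  0.10391834 0.02      ] [0.43914966 0.10102692 0.02      ] [0.44134915 0.29212399 0.02      ]
(array([-0.0446,  0.1353,  0.0046]), array([ 0.009, -0.003,  0.   ]))
```

```bash
python3 jog.py '0.05 -0.045 0.135 0 0 0 0;0.05 -0.045 0.135 0 0 0 0;0.05 -0.045 0.135 0 0 0 0;0.05 -0.045 0.135 0 0 0 0;0.05 -0.045 0.135 0 0 0 0;0.05 -0.045 0.135 0 0 0 0'
python3 - <<'E'
from h import *
o,im=snap('wrist','w2'); print(o['tool_pos'],proj('wrist',[.558,.1196,.087],o))
g=cv2.cvtColor(im,cv2.COLOR_RGB2GRAY)
E
```

```text
t: 4.87
tool_pos: [0.514, 0.1478, 0.1951]
tool_rot: [-2.248, -2.19, 0.005]
contact_force: [0.1, 0.6, -0.3]
opening: 0.0499
grip_force: 0.0
[0.51403204 0.14779238 0.19514248] (np.float64(311.8801819518024), np.float64(218.32794329816664))
```

View pics/w2.png

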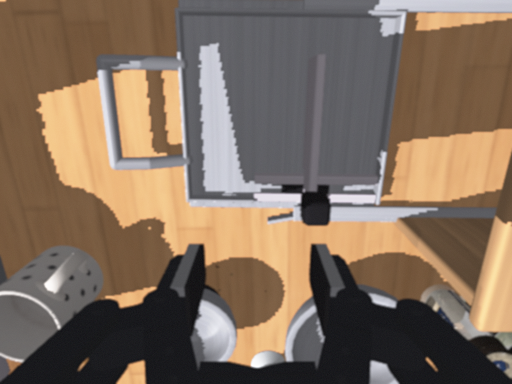

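The grip's top face is at about (316,211) in the wrist view, with the plate running up the column at 316.

```bash
python3 - <<'E'
from h import *
o=get_obs()
print(ray('wrist',315,210,.087,o),ray('wrist',319,58,.055,o),[ray('wrist',u,v,.02,o).round(4) for u,v in((181,12),(188,203),(403,12),(381,203))], [ray('wrist',u,v,.034,o).round(4) for u,v in((104,66),(117,162))])
print(plan([.5605,.1215,.057],(1,-.025)))
E
```

```text
[0.55992997 0.12733131 0.087     ] [0.56474995 0.24499021 0.055     ] [array([0.4505, 0.2869, 0.02  ]), array([0.4403, 0.111 , 0.02  ]), array([0.6417, 0.2818, 0.02  ]), array([0.6393, 0.1062, 0.02  ])] [array([0.3825, 0.2445, 0.034 ]), array([0.3801, 0.1593, 0.034 ])]
(array([-0.0255,  0.0482,  0.1383]), array([-0.004,  0.   , -0.   ]))
```

```bash
python3 jog.py '0.05 -0.013 0.025 0 0 0 0;0.05 -0.024 0.047 0.01 0 0 0;0.05 -0.025 0.047 0.05 0 0 0;0.05 -0.025 0.047 0.09 0 0 0;0.05 -0.025 0.047 0.12 0 0 0;0.05 -0.025 0.047 0.137 0 0 0;0.05 -0.025 0.047 0.137 0 0 0;0 -0.025 0.047 0.137 0 0 0;0 -0.025 0.047 0.137 0 0 0;0 -0.025 0.047 0.137 0 0 0;0 -0.025 0.047 0.137 0 0 0;0 -0.025 0.047 0.137 0 0 0' 50
python3 -c "
from h import *
o=get_obs();print(o['tool_pos'],plan([.542-.065,.121+.083*.025,.057],(1,-.025)))"
```

```text
t: 5.92
tool_pos: [0.5625, 0.1224, 0.0626]
tool_rot: [2.247, 2.192, 0.005]
contact_force: [-0.3, 0.5, 5.0]
opening: 0.0213
grip_force: 52.5
[0.56247284 0.1224192  0.06262725] (array([-0.0015, -0.0855,  0.0053]), array([ 0.004, -0.001,  0.   ]))
```

```bash
python3 jog.py '0 0 -0.01 -0.002 0 0 0;0 0 -0.03 -0.002 0 0 0;0 0 -0.05 -0.002 0 0 0;0 0 -0.07 -0.002 0 0 0;0 0 -0.085 -0.002 0 0 0;0 0 -0.085 -0.002 0 0 0;0 0 -0.085 -0.002 0 0 0' 60
python3 - <<'E'
from h import *
o,im=snap('top','t3'); cv2.imwrite('pics/c3.png',cv2.resize(cv2.imread('pics/t3.png')[120:280,110:380],None,fx=2.9,fy=2.9,interpolation=cv2.INTER_CUBIC)); print(o['tool_pos'])
E
```

```text
t: 6.5
tool_pos: [0.4739, 0.125, 0.0631]
tool_rot: [-2.247, -2.191, 0.002]
contact_force: [-5.7, 2.9, 6.7]
opening: 0.0209
grip_force: 60.5
[0.4738747  0.12504292 0.0630795 ]
```

View pics/c3.png

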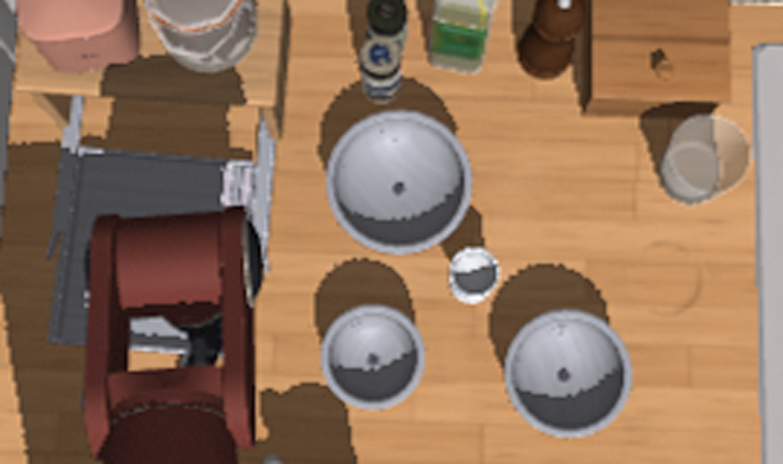

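The tray hasn't moved and the foot should be past the track's end, so I'll lift gently.

```bash
python3 jog.py '0 0 0 -0.008 0 0 0;0 0 0 -0.016 0 0 0;0 0 0 -0.025 0 0 0;0 0 0 -0.025 0 0 0' 60; python3 jog.py '0 0 0 -0.03 0 0 0;0 0 0 -0.06 0 0 0;0 0 0 -0.09 0 0 0;0 0 0 -0.11 0 0 0;0 0 0 -0.11 0 0 0' 60
python3 -c "
from h import *
print(plan([.56,-.33,.19],(1,0)))"
```

```text
t: 6.88
tool_pos: [0.4778, 0.1241, 0.0901]
tool_rot: [2.246, 2.191, 0.005]
contact_force: [0.5, 0.4, -0.1]
opening: 0.0211
grip_force: 59.4
t: 7.3
tool_pos: [0.4793, 0.1243, 0.2036]
tool_rot: [2.244, 2.188, 0.013]
contact_force: [0.6, 0.1, -0.2]
opening: 0.0211
grip_force: 59.4
(array([-0.4522,  0.0919,  0.0142]), array([ 0.011, -0.001, -0.025]))
```

```bash
python3 jog.py '0 -0.04 0.008 0 0 0 0;0 -0.08 0.016 0 0 0 0;0 -0.12 0.024 0 0 0 0;0 -0.16 0.032 0 0 0 0;0 -0.2 0.04 0 0 0 0;0 -0.24 0.048 0 0 0 0;0 -0.28 0.056 0 0 0 0;0 -0.32 0.064 0 0 0 0;0 -0.36 0.073 0 0 0 -0.02;0 -0.4 0.082 0 0 0 -0.025;0 -0.44 0.09 0 0 0 -0.025;0 -0.452 0.092 0 0 0 -0.025;0 -0.452 0.092 0 0 0 -0.025' 60
python3 - <<'E'
from h import *
o,im=snap('top','t4'); cv2.imwrite('pics/c4.png',cv2.resize(cv2.imread('pics/t4.png')[120:280,110:380],None,fx=2.9,fy=2.9,interpolation=cv2.INTER_CUBIC)); print(o['tool_pos'],o['grip_force'],o['opening'],plan([.56,-.33,.059],(1,0)))
E
```

```text
t: 8.38
tool_pos: [0.5559, -0.333, 0.1953]
tool_rot: [-2.225, -2.216, 0.002]
contact_force: [-0.4, 0.1, -1.7]
opening: 0.0206
grip_force: 64.3
[ 0.55592134 -0.33303506  0.19526809] 64.33191776275635 0.0205741940991878 (array([0.0006, 0.0043, 0.1364]), array([-0.002, -0.002, -0.002]))
```

View pics/c4.png

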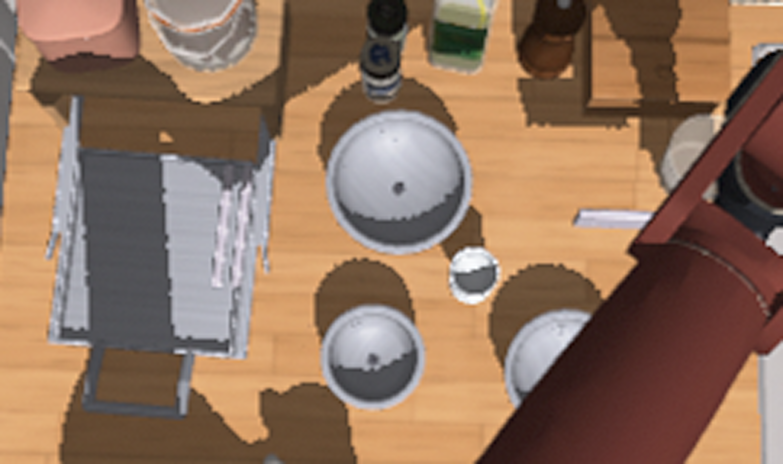

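The divider is held with its plate visible at crop (615,217), and the tray is clear. Lowering it now.

```bash
python3 jog.py '0 0 0.002 0.04 0 0 0;0 0 0.003 0.08 0 0 0;0 0 0.003 0.11 0 0 0;0 0 0.003 0.125 0 0 0;0 0 0.003 0.133 0 0 0;0 0 0.003 0.133 0 0 0' 60
```

```text
t: 8.93
tool_pos: [0.5589, -0.3282, 0.0624]
tool_rot: [-2.218, -2.22, 0.001]
contact_force: [-1.1, -0.7, -0.8]
opening: 0.0206
grip_force: 64.2
```

```bash
python3 jog.py '0 0 0 0.003 0 0 0;0 0 0 0.006 0 0 0;0 0 0 0.006 0 0 0' 60; python3 jog.py '0.05 0 0 0 0 0 0;0.05 0 0 0 0 0 0;0.05 0 0 0 0 0 0;0.05 0 0 0 0 0 0;0.05 0 0 -0.04 0 0 0;0.05 0 0 -0.08 0 0 0;0.05 0 0 -0.12 0 0 0;0.05 0 0 -0.15 0 0 0;0.05 0 0 -0.15 0 0 0'
```

```text
t: 9.18
tool_pos: [0.5608, -0.3306, 0.0602]
tool_rot: [2.219, 2.219, 0.001]
contact_force: [0.2, 1.2, -2.2]
opening: 0.0207
grip_force: 64.2
t: 9.93
tool_pos: [0.5633, -0.3325, 0.2187]
tool_rot: [2.21, 2.211, 0.003]
contact_force: [-0.2, 0.1, 1.6]
opening: 0.0498
grip_force: 0.0
```

```bash
cat >> h.py <<'E'
def lids(n='top',z=.058,box=(212,120,365,280),o=None,im=None,mind=.03):
    if im is None: im=get_image(n)
    r,g,b=[x.astype(int) for x in cv2.split(im)]
    m=((b>=r-8)&(im.max(2)>45)).astype(np.uint8)*255
    k=np.zeros_like(m);x0,y0,x1,y1=box;k[y0:y1,x0:x1]=m[y0:y1,x0:x1]
    k=cv2.morphologyEx(k,cv2.MORPH_CLOSE,np.ones((3,3)));out=[]
    for c in cv2.findContours(k,cv2.RETR_EXTERNAL,cv2.CHAIN_APPROX_NONE)[0]:
        if cv2.contourArea(c)<60: continue
        P=np.array([ray(n,u,w,z,o)[:2] for u,w in cv2.convexHull(c)[:,0]],np.float32)
        (x,y),rr=cv2.minEnclosingCircle(P)
        if rr>.02: out.append((round(float(x),4),round(float(y),4),round(float(rr),4)))
    return out
E
python3 - <<'E'
from h import *
o,im=snap('top','t5');print(lids(im=im));print(plan([.5425,-.047,.12],(1,0)))
im=cv2.imread('pics/t5.png'); cv2.imwrite('pics/c5.png',cv2.resize(im[120:280,110:380],None,fx=2.9,fy=2.9,interpolation=cv2.INTER_CUBIC))
E
```

```text
[(0.4398, -0.1997, 0.0555), (0.4379, -0.0253, 0.0507), (0.5194, -0.1229, 0.0277), (0.5586, -0.2385, 0.0373), (0.6143, -0.0459, 0.0728), (0.7625, -0.1054, 0.0255), (0.7361, -0.0313, 0.0406)]
(array([ 0.2853, -0.0204,  0.0928]), array([ 0.009,  0.006, -0.   ]))
```

View pics/c5.png

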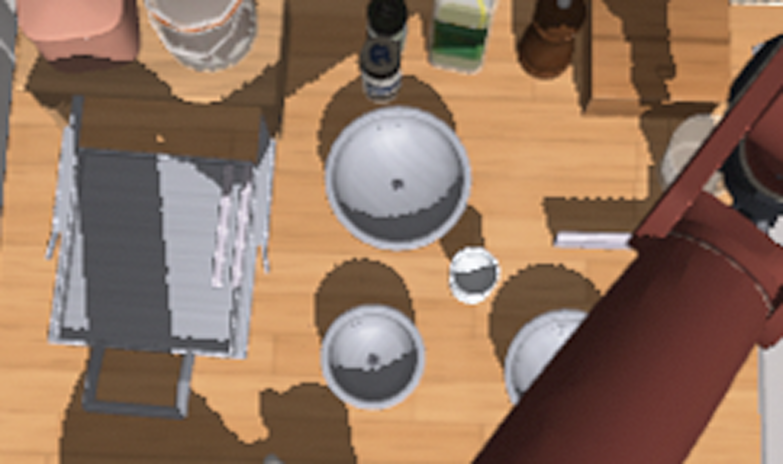

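The divider stands alone at crop (595,240). Lid a is near (0.614,-0.046) and lid c hasn't moved.

```bash
python3 jog.py '0.045 0.04 -0.003 0 0 0 0;0.045 0.08 -0.006 0.01 0 0 0;0.045 0.12 -0.009 0.03 0 0 0;0.045 0.16 -0.012 0.04 0 0 0;0.045 0.2 -0.014 0.06 0.005 0.005 0;0.045 0.24 -0.016 0.08 0.009 0.006 0;0.045 0.275 -0.018 0.09 0.009 0.006 0;0.045 0.286 -0.018 0.093 0.009 0.006 0;0.045 0.286 -0.018 0.093 0.009 0.006 0'
python3 - <<'E'
from h import *
o,im=snap('wrist','w5');print(o['tool_pos'],plan([.5455,-.046,.044],(1,0)),[proj('wrist',[.6145+.0*np.cos(a)+.073*np.cos(a),-.046+.073*np.sin(a),.058],o) for a in np.arange(0,6.28,1.57)])
E
```

```text
t: 10.73
tool_pos: [0.539, -0.0403, 0.1116]
tool_rot: [-2.205, -2.214, 0.008]
contact_force: [-0.8, -0.5, 0.1]
opening: 0.0451
grip_force: 0.0
[ 0.53895802 -0.0403021   0.11156124] (array([-0.0042,  0.0063,  0.0689]), array([-0.013, -0.007,  0.003])) [(np.float64(489.15555055432765), np.float64(224.38345435019502)), (np.float64(389.84859898793803), np.float64(107.1165400891494)), (np.float64(262.36344934043274), np.float64(221.98478752344775)), (np.float64(363.2424508860265), np.float64(317.0959633544549))]
```

View pics/w5.png

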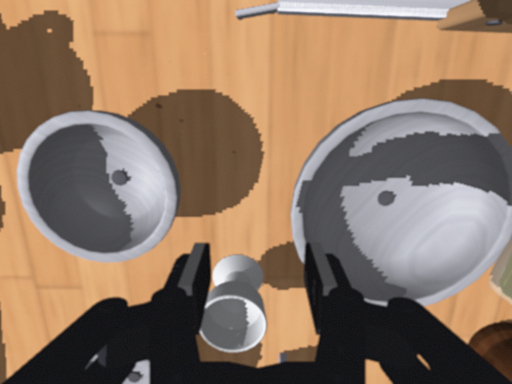

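Lid a has been knocked further back. Its outer rim now passes through (291,205), (308,160), (340,125), (380,105), (430,98) and (480,111).

```bash
python3 - <<'E'
from h import *
from scipy.optimize import least_squares
o=get_obs()
P=np.array([ray('wrist',u,v,.058,o)[:2] for u,v in[(291,205),(308,160),(340,125),(380,105),(430,98),(480,111),(297,248)]])
s=least_squares(lambda c:np.hypot(*(P-c[:2]).T)-.073,[.62,-.04]);print(s.x,s.fun.round(4))
print(lids()) 
o=get_obs();print(o['tool_pos'],plan([s.x[0]-.069,s.x[1],.044],(1,0)))
E
```

```text
[ 0.63446076 -0.04246578] [ 0.0006  0.0001  0.0001 -0.0006 -0.0005  0.0008 -0.0003]
[(0.4272, -0.2145, 0.0611), (0.5194, -0.1229, 0.0277), (0.555, -0.2612, 0.0599), (0.5359, -0.0585, 0.0296), (0.699, -0.0538, 0.0567), (0.7595, -0.1054, 0.0255)]
[ 0.54104369 -0.04359155  0.11418594] (array([0.0007, 0.0252, 0.0699]), array([-0.011, -0.006,  0.001]))
```

```bash
python3 jog.py '0.045 0 0.0245 0 -0.01 -0.006 0;0.045 0 0.0245 0.02 -0.01 -0.006 0;0.045 0 0.0245 0.045 -0.01 -0.006 0;0.045 0 0.0245 0.062 -0.01 -0.006 0;0.045 0 0.0245 0.068 -0.01 -0.006 0;0 0 0.0245 0.068 -0.01 -0.006 0;0 0 0.0245 0.068 -0.01 -0.006 0;0 0 0.0245 0.068 -0.01 -0.006 0;0 0 0.0245 0.068 -0.01 -0.006 0;0 0 0.0245 0.068 -0.01 -0.006 0;0 0 0.0245 0.068 -0.01 -0.006 0' 100
```

```text
t: 11.75
tool_pos: [0.5653, -0.0442, 0.0486]
tool_rot: [2.222, 2.221, -0.001]
contact_force: [-5.3, -1.5, 2.7]
opening: 0.0058
grip_force: 93.2
```

```bash
python3 jog.py '0 0 0 -0.015 0 0 0;0 0 0 -0.035 0 0 0;0 0 0 -0.06 0 0 0;0 0 0 -0.09 0 0 0;0 0.015 -0.005 -0.11 0 0 0;0 0.045 -0.016 -0.11 0 0 0;0 0.08 -0.03 -0.11 0 0 0;0 0.115 -0.043 -0.11 0 0 0;0 0.15 -0.056 -0.11 0 0 0;0 0.185 -0.07 -0.11 0 0 0;0 0.215 -0.081 -0.11 0 0 0;0 0.235 -0.088 -0.11 0 0 0;0 0.247 -0.093 -0.11 0 0 0;0 0.251 -0.094 -0.11 0 0 0;0 0.251 -0.094 -0.11 0 0 0' 100
python3 - <<'E'
from h import *
o,im=snap('side','s6');o,im2=snap('top','t6');print(o['tool_pos'],o['grip_force'],o['opening']);print(plan([.4715,.207,.054],(1,0)))
cv2.imwrite('pics/c6.png',np.hstack([cv2.resize(cv2.imread('pics/t6.png')[120:280,110:260],None,fx=2.6,fy=2.6),cv2.resize(cv2.imread('pics/s6.png')[90:250,180:330],None,fx=2.6,fy=2.6)]))
E
```

```text
t: 13.0
tool_pos: [0.4716, 0.2082, 0.158]
tool_rot: [2.218, 2.222, 0.003]
contact_force: [-1.1, -0.0, -1.8]
opening: 0.0037
grip_force: 108.4
[0.47191835 0.20739699 0.1578302 ] 108.36657604202628 0.003930714769662122
(array([ 1.000e-04, -8.000e-04,  1.036e-01]), array([ 0.002,  0.   , -0.   ]))
```

View pics/c6.png

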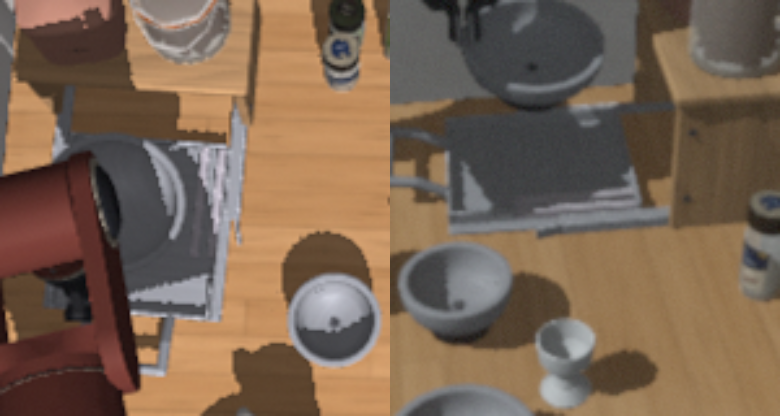

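Lid a is held over the tray and roughly level.

```bash
python3 -c "
from h import *
print(ray('top',181,193,.165))"; python3 jog.py '0 0 0 0.03 0 0 0;0 0 0 0.06 0 0 0;0 0 0 0.08 0 0 0;0 0 0 0.092 0 0 0;0 0 0 0.097 0 0 0;0 0 0 0.097 0 0 0' 100
```

```text
[0.55192394 0.12606527 0.165     ]
t: 13.6
tool_pos: [0.4717, 0.207, 0.0609]
tool_rot: [-2.223, -2.219, 0.002]
contact_force: [-4.9, 0.0, 9.4]
opening: 0.0041
grip_force: 110.3
```

```bash
python3 - <<'E'
from h import *
o,im=snap('wrist','w7');o,im=snap('side','s7');a=cv2.imread('pics/w7.png');b=cv2.imread('pics/s7.png')[90:210,180:340]
cv2.imwrite('pics/c7.png',np.hstack([cv2.resize(a,(400,300)),cv2.resize(b,(400,300),interpolation=cv2.INTER_CUBIC)]))
E
```

```text
(no output)
```

View pics/c7.png

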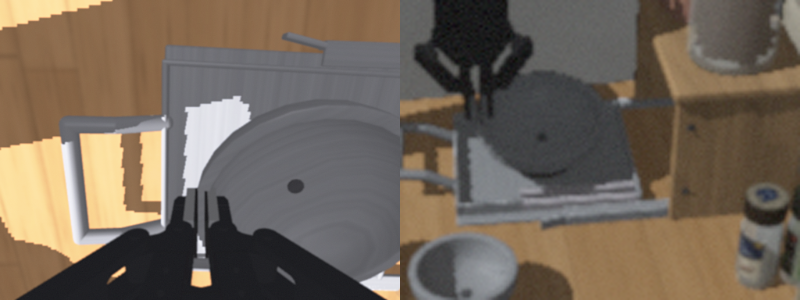

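```bash
python3 jog.py '0 0 0 0.003 0 0 0;0 0 0 0.005 0 0 0;0.012 0 0 0.005 0 0 0;0.02 0 0 0.005 0 0 0;0.035 0 0 0.005 0 0 0;0.035 0 0 0.005 0 0 0;0.035 0 0 0.005 0 0 0;0.035 0 0 -0.03 0 0 0;0.035 0 0 -0.07 0 0 0;0.035 0 0 -0.11 0 0 0;0.035 -0.03 0.0 -0.14 0 0 0;0.035 -0.07 0 -0.14 0 0 0;0.035 -0.11 0 -0.14 0 0 0;0.035 -0.15 0 -0.14 0 0 0;0.035 -0.15 0 -0.14 0 0 0' 60
python3 - <<'E'
from h import *
o,im=snap('top','t8');print(o['tool_pos'],lids(im=im));print(plan([.391,-.026,.11],(1,0)))
cv2.imwrite('pics/c8.png',np.hstack([cv2.resize(cv2.imread('pics/t8.png')[120:280,110:350],None,fx=3,fy=3)]))
E
```

```text
t: 14.95
tool_pos: [0.4717, 0.0519, 0.2003]
tool_rot: [2.227, 2.211, -0.001]
contact_force: [-0.1, -0.1, 0.4]
opening: 0.035
grip_force: 0.0
[0.47166677 0.05185062 0.20032243] [(0.4272, -0.2145, 0.0611), (0.4377, -0.0255, 0.0507), (0.5194, -0.1229, 0.0277), (0.555, -0.2612, 0.0599), (0.7595, -0.1054, 0.0255)]
(array([-0.0808, -0.0802,  0.09  ]), array([ 0.002,  0.001, -0.006]))
```

View pics/c8.png

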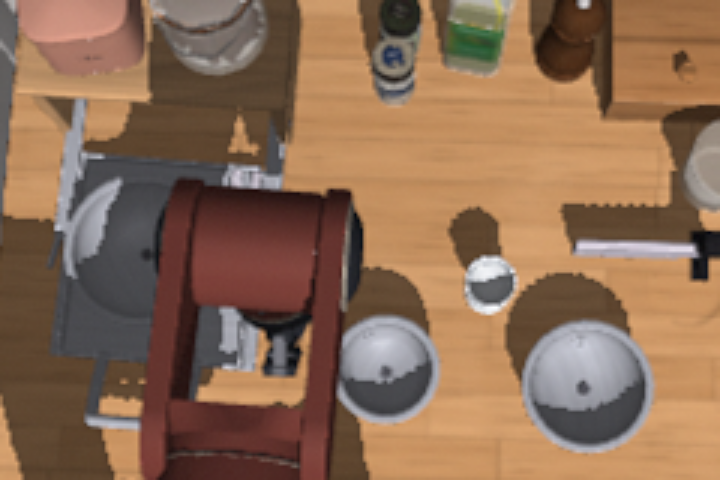

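Lid a sits in the tray with its crown mark at crop (147,253), full-frame (159,204). Lids b and c and the divider are where they were. I'm saving the last picture view and working from numbers from here.

```bash
python3 - <<'E'
from h import *
im=cv2.imread('pics/t8.png');g=cv2.cvtColor(im,cv2.COLOR_BGR2GRAY)
def dark(u,v,z,r=5):
    s=255-g[v-r:v+r+1,u-r:u+r+1].astype(float); s=np.clip(s-np.percentile(s,75)-6,0,None); yy,xx=np.mgrid[-r:r+1,-r:r+1]; uu=u+(s*xx).sum()/s.sum();vv=v+(s*yy).sum()/s.sum(); return (round(uu,2),round(vv,2)),ray('top',uu,vv,z).round(4)
print('a',dark(159,204,.027),'c',dark(239,244,.022),'b',dark(304,249,.022))
print(plan([.369,-.2145,.11],(1,0)))
E
python3 jog.py '0.045 -0.04 -0.014 0 0 0 0;0.045 -0.08 -0.028 0 0 0 0;0.045 -0.12 -0.045 0 0 0 0;0.045 -0.16 -0.062 0 0 0 0;0.045 -0.195 -0.078 0.02 0 0 0;0.045 -0.23 -0.093 0.045 0 0 0;0.045 -0.258 -0.102 0.07 0 0 0;0.045 -0.266 -0.104 0.09 0 0 0;0.045 -0.266 -0.104 0.09 0 0 0'
python3 - <<'E'
from h import *
o,im=snap('wrist','w9'); print(o['tool_pos'],plan([.369,-.2145,.042],(1,0)))
p=[proj('wrist',[.427+.062*np.cos(a),-.2145+.062*np.sin(a),.058],o) for a in np.radians([180,135,90,45])]; print(np.round(p))
E
```

```text
a ((np.float64(161.6), np.float64(204.14)), array([0.5445, 0.1989, 0.027 ])) c ((np.float64(236.0), np.float64(246.75)), array([ 0.4282, -0.0205,  0.022 ])) b ((np.float64(303.87), np.float64(248.9)), array([ 0.4279, -0.215 ,  0.022 ]))
(array([-0.2695, -0.1011,  0.0901]), array([ 0.002,  0.001, -0.006]))
t: 15.75
tool_pos: [0.3642, -0.2079, 0.1046]
tool_rot: [-2.219, -2.212, 0.001]
contact_force: [0.3, 0.8, -1.6]
opening: 0.0452
grip_force: 0.0
[ 0.36422746 -0.2079019   0.10460686] (array([-0.0073,  0.0035,  0.0649]), array([-0.004, -0.005, -0.002]))
[[259. 228.]
 [290. 160.]
 [367. 128.]
 [439. 159.]]
```

```bash
python3 -c "
from h import *
o=get_obs();print(o['tool_pos'],plan([.3695,-.2145,.042],(1,0),o),ray('top',158.7,204.3,.027))"
```

```text
[ 0.36573673 -0.20749772  0.10694098] (array([-0.0073,  0.004 ,  0.0649]), array([-0.004, -0.005, -0.002])) [0.54375257 0.20729021 0.027     ]
```

```bash
python3 jog.py '0.045 -0.006 0.004 0.01 -0.004 -0.004 0;0.045 -0.006 0.004 0.035 -0.004 -0.004 0;0.045 -0.006 0.004 0.055 -0.004 -0.004 0;0.045 -0.006 0.004 0.064 -0.004 -0.004 0;0.045 -0.006 0.004 0.064 -0.004 -0.004 0;0 -0.006 0.004 0.064 -0.004 -0.004 0;0 -0.006 0.004 0.064 -0.004 -0.004 0;0 -0.006 0.004 0.064 -0.004 -0.004 0;0 -0.006 0.004 0.064 -0.004 -0.004 0;0 -0.006 0.004 0.064 -0.004 -0.004 0;0 -0.006 0.004 0.064 -0.004 -0.004 0' 110; python3 jog.py '0 0 0 -0.02 0 0 0;0 0 0 -0.04 0 0 0;0 0 0 -0.04 0 0 0' 110
python3 -c "
from h import *
print(plan([.4855,.207,.2],(1,0)))"
```

```text
t: 16.72
tool_pos: [0.3727, -0.2151, 0.048]
tool_rot: [2.215, 2.216, 0.002]
contact_force: [-2.1, 2.2, 6.5]
opening: 0.0054
grip_force: 103.8
t: 16.97
tool_pos: [0.3739, -0.2164, 0.0905]
tool_rot: [2.211, 2.211, 0.002]
contact_force: [0.5, -0.2, 0.1]
opening: 0.0054
grip_force: 103.7
(array([ 0.4223,  0.1128, -0.1122]), array([ 0.012,  0.01 , -0.   ]))
```

```bash
python3 jog.py '0 0.01 0.003 -0.03 0 0 0;0 0.04 0.01 -0.06 0 0 0;0 0.075 0.02 -0.08 0 0 0;0 0.11 0.03 -0.085 0 0 0;0 0.145 0.04 -0.085 0 0 0;0 0.18 0.05 -0.085 0 0 0;0 0.215 0.06 -0.085 0 0 0;0 0.25 0.07 -0.085 0 0 0;0 0.285 0.08 -0.085 0 0 0;0 0.32 0.09 -0.085 0 0 0;0 0.355 0.097 -0.085 0 0 0;0 0.385 0.104 -0.085 0 0 0;0 0.41 0.11 -0.085 0 0 0;0 0.422 0.112 -0.085 0 0 0;0 0.422 0.112 -0.085 0 0 0;0 0.422 0.112 -0.085 0 0 0' 110
python3 - <<'E'
from h import *
o,im=snap('side','s10');print(o['tool_pos'],o['grip_force'],o['opening'],plan([.486,.207,.075],(1,0)))
o,im=snap('wrist','w10');snap('top','t10')
print(proj('side',[.544,.207,.17]),proj('wrist',[.544,.207,.145],o))
E
```

```text
t: 18.3
tool_pos: [0.4826, 0.2078, 0.169]
tool_rot: [2.216, 2.218, -0.001]
contact_force: [0.4, 0.6, -1.3]
opening: 0.0056
grip_force: 104.0
[0.4825984  0.20782847 0.16898361] 103.96533745341003 0.005620379107012461 (array([0.0002, 0.003 , 0.0941]), array([ 0.004,  0.005, -0.   ]))
(np.float64(236.020134480255), np.float64(100.28985139786012)) (np.float64(366.5529603788933), np.float64(233.4984672855398))
```

```bash
python3 jog.py '0 0 0.003 0.025 0 0 0;0 0 0.003 0.05 0 0 0;0 0 0.003 0.07 0 0 0;0 0 0.003 0.084 0 0 0;0 0 0.003 0.084 0 0 0' 110; python3 jog.py '0 0 0 0.004 0 0 0;0 0 0 0.008 0 0 0;0 0 0 0.008 0 0 0' 110;
```

```text
t: 18.87
tool_pos: [0.4836, 0.2057, 0.0819]
tool_rot: [2.221, 2.217, -0.009]
contact_force: [-0.3, -0.0, -2.2]
opening: 0.0056
grip_force: 103.9
t: 19.12
tool_pos: [0.487, 0.2074, 0.0784]
tool_rot: [2.217, 2.216, 0.003]
contact_force: [-0.5, -0.5, -2.4]
opening: 0.0058
grip_force: 104.0
```

```bash
python3 jog.py '0 0 0 0.003 0 0 0;0 0 0 0.005 0 0 0;0 0 0 0.005 0 0 0' 110; python3 jog.py '0 0 0 0.001 0 0 0;0 0 0 0.001 0 0 0' 110
```

```text
t: 19.37
tool_pos: [0.4875, 0.2079, 0.0751]
tool_rot: [2.216, 2.216, 0.003]
contact_force: [-4.2, -2.1, 6.7]
opening: 0.0056
grip_force: 105.9
t: 19.53
tool_pos: [0.4875, 0.2079, 0.075]
tool_rot: [2.216, 2.217, 0.003]
contact_force: [-7.1, -2.1, 12.2]
opening: 0.0055
grip_force: 106.6
```

```bash
python3 jog.py '0.012 0 0 0 0 0 0;0.025 0 0 0 0 0 0;0.03 0 0 0 0 0 0;0.03 0 0 0 0 0 0;0.03 0 0 -0.03 0 0 0;0.03 0 0 -0.07 0 0 0;0.04 -0.03 -0.01 -0.09 0 0 0;0.04 -0.065 -0.027 -0.09 0 0 0;0.04 -0.1 -0.044 -0.09 0 0 0;0.04 -0.135 -0.061 -0.09 0 0 0;0.04 -0.17 -0.078 -0.09 0 0 0;0.04 -0.205 -0.092 -0.07 0 0 0;0.04 -0.23 -0.097 -0.04 0 0 0;0.04 -0.234 -0.097 -0.035 0 0 0;0.04 -0.234 -0.097 -0.035 0 0 0;0.04 -0.234 -0.097 -0.035 0 0 0' 60
python3 - <<'E'
from h import *
from scipy.optimize import least_squares
o,im=snap('wrist','w11'); print(o['tool_pos'],plan([.3905,-.0255,.042],(1,0),o))
print(np.round([proj('wrist',[.4375+.051*np.cos(a),-.0255+.051*np.sin(a),.058],o) for a in np.radians([180,135,90,45])]))
b=cv2.imread('pics/w11.png')
o2,t=snap('top','t11'); t=cv2.imread('pics/t11.png')
cv2.imwrite('pics/c11.png',np.hstack([cv2.resize(t[150:270,110:260],(450,360),interpolation=cv2.INTER_CUBIC),cv2.resize(b,(345,360))]))
E
```

```text
t: 20.87
tool_pos: [0.3896, -0.0261, 0.1075]
tool_rot: [2.218, 2.216, 0.002]
contact_force: [0.5, -0.6, -0.2]
opening: 0.04
grip_force: 0.0
[ 0.3895645  -0.02612872  0.10746264] (array([0.0009, 0.0006, 0.0655]), array([ 0.005,  0.003, -0.001]))
[[252. 215.]
 [277. 159.]
 [339. 134.]
 [397. 158.]]
```

View pics/c11.png

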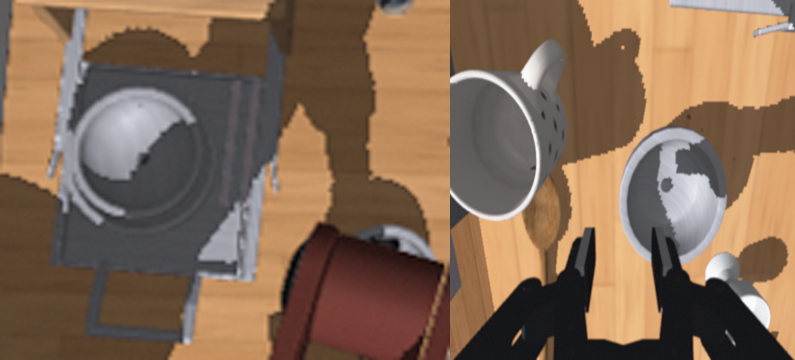

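Lid b is nested in lid a, with its crown mark at crop (143,158). In the wrist view lid c's rim is where predicted. Before going down I'll check the height of the mug next to it.

```bash
python3 - <<'E'
from h import *
for h in(.08,.09,.1,.11):print(h,ray('side',141,181,h).round(3),ray('top',220,294,h).round(3),ray('wrist',(540-450)/.674,160/.9375,h).round(3) if 0 else '')
print('b',ray('top',110+143/3,150+158/3,.049)); o=get_obs()
print(np.round([proj('side',[.391,-.0255,z]) for z in(.044,.117)]), plan([.3905,-.0255,.042],(1,0),o))
E
```

```text
0.08 [0.293 0.026 0.08 ] [0.295 0.017 0.08 ] 
0.09 [0.295 0.014 0.09 ] [0.295 0.017 0.09 ] 
0.1 [0.297 0.002 0.1  ] [0.295 0.017 0.1  ] 
0.11 [ 0.3   -0.011  0.11 ] [0.296 0.016 0.11 ] 
b [0.544622   0.20656732 0.049     ]
[[186. 203.]
 [182. 179.]] (array([ 0.0005, -0.0006,  0.0667]), array([0.007, 0.004, 0.001]))
```

```bash
python3 jog.py '0.04 0 0 0.03 0 0 0;0.04 0 0 0.05 0 0 0;0.04 0 0 0.063 0 0 0;0.04 0 0 0.063 0 0 0;0 0 0 0.063 0 0 0;0 0 0 0.063 0 0 0;0 0 0 0.063 0 0 0;0 0 0 0.063 0 0 0;0 0 0 0.063 0 0 0;0 0 0 0.063 0 0 0' 110; python3 jog.py '0 0 0 -0.02 0 0 0;0 0 0 -0.04 0 0 0;0 0 0 -0.04 0 0 0' 110
python3 -c "
from h import *
print(plan([.4975,.2068,.2],(1,0)))"
```

```text
t: 21.8
tool_pos: [0.3917, -0.0264, 0.0469]
tool_rot: [2.214, 2.215, 0.006]
contact_force: [-1.8, 2.0, 5.6]
opening: 0.0041
grip_force: 107.8
t: 22.05
tool_pos: [0.3928, -0.0271, 0.0892]
tool_rot: [2.211, 2.211, 0.009]
contact_force: [1.2, -0.5, -0.6]
opening: 0.0046
grip_force: 108.8
(array([ 0.2332,  0.1063, -0.1108]), array([0.014, 0.006, 0.   ]))
```

```bash
python3 jog.py '0 0 0 -0.03 0 0 0;0 0.01 0.005 -0.06 0 0 0;0 0.03 0.014 -0.085 0 0 0;0 0.06 0.028 -0.1 0 0 0;0 0.095 0.044 -0.1 0 0 0;0 0.13 0.06 -0.1 0 0 0;0 0.165 0.076 -0.1 0 0 0;0 0.195 0.09 -0.1 0 0 0;0 0.22 0.101 -0.1 0 0 0;0 0.233 0.106 -0.1 0 0 0;0 0.233 0.106 -0.1 0 0 0;0 0.233 0.106 -0.1 0 0 0' 110; python3 jog.py '0 0 0 0.02 0 0 0;0 0 0 0.04 0 0 0;0 0 0 0.06 0 0 0;0 0 0 0.075 0 0 0;0 0 0 0.08 0 0 0;0 0 0 0.08 0 0 0' 110
python3 -c "
from h import *
print(plan([.4975,.2068,.096],(1,0)))"
```

```text
t: 23.05
tool_pos: [0.4946, 0.2069, 0.1831]
tool_rot: [2.216, 2.218, -0.001]
contact_force: [-0.3, -0.7, -2.2]
opening: 0.0049
grip_force: 108.8
t: 23.55
tool_pos: [0.494, 0.2052, 0.1022]
tool_rot: [2.22, 2.216, -0.003]
contact_force: [0.4, -0.5, -1.2]
opening: 0.0045
grip_force: 108.8
(array([0.0016, 0.0035, 0.0062]), array([ 0.002,  0.005, -0.002]))
```

```bash
python3 jog.py '0 0.001 0.002 0.003 0 0 0;0 0.001 0.002 0.005 0 0 0;0 0.001 0.002 0.005 0 0 0' 110; python3 jog.py '0 0 0 0.002 0 0 0;0 0 0 0.002 0 0 0' 110
```

```text
t: 23.8
tool_pos: [0.498, 0.2076, 0.0997]
tool_rot: [2.217, 2.216, 0.003]
contact_force: [0.2, 0.3, -1.2]
opening: 0.0046
grip_force: 108.8
t: 23.97
tool_pos: [0.4979, 0.2078, 0.0976]
tool_rot: [2.216, 2.217, 0.003]
contact_force: [-0.5, 0.2, 0.7]
opening: 0.0043
grip_force: 109.1
```

```bash
python3 jog.py '0 0 0 0.002 0 0 0;0 0 0 0.002 0 0 0' 110; python3 jog.py '0.012 0 0 0 0 0 0;0.025 0 0 0 0 0 0;0.03 0 0 0 0 0 0;0.03 0 0 0 0 0 0;0.03 0 0 -0.03 0 0 0;0.03 0 0 -0.07 0 0 0;0.04 -0.03 -0.01 -0.1 0 0 0;0.04 -0.07 -0.02 -0.1 0 0 0;0.04 -0.11 -0.02 -0.1 0 0 0;0.04 -0.15 -0.02 -0.1 0 0 0;0.04 -0.19 -0.02 -0.1 0 0 0;0.04 -0.23 -0.02 -0.1 0 0 0;0.04 -0.25 -0.02 -0.1 0 0 0;0.04 -0.25 -0.02 -0.1 0 0 0' 60
python3 - <<'E'
from h import *
o,im=snap('top','t12');o,s=snap('side','s12')
g=cv2.cvtColor(im,cv2.COLOR_RGB2GRAY)
c=cv2.HoughCircles(cv2.resize(g[150:250,115:215],None,fx=4,fy=4,interpolation=cv2.INTER_CUBIC),cv2.HOUGH_GRADIENT,1,1,param1=80,param2=22,minRadius=55,maxRadius=120)
if c is not None:
    for x,y,r in c[0][:12]:
        u,v=115+x/4,150+y/4; z={0:.107,1:.085,2:.063}[int(np.argmin(abs(np.array([.051,.062,.073])-r/4/478*1.33)))]
        print(u,v,round(r/4/478*(1.394-z)/.98,4),z,ray('top',u,v,z).round(4))
np.set_printoptions(linewidth=200)
u,v=[int(round(k)) for k in proj('top',[.5446,.2068,.071])];print(u,v);print(g[v-5:v+6,u-6:u+7])
print('others',lids(im=im))
E
```

```text
t: 24.13
tool_pos: [0.4976, 0.208, 0.0964]
tool_rot: [2.217, 2.217, 0.002]
contact_force: [-5.5, -0.5, 7.4]
opening: 0.0046
grip_force: 110.4
t: 25.3
tool_pos: [0.4768, -0.0455, 0.1958]
tool_rot: [2.222, 2.21, -0.0]
contact_force: [-0.2, 0.2, 0.6]
opening: 0.04
grip_force: 0.0
157.625 202.875 0.0705 0.063 [0.5416 0.2041 0.063 ]
153.875 201.125 0.0435 0.107 [0.5385 0.2066 0.107 ]
153.875 199.625 0.0478 0.107 [0.5426 0.2069 0.107 ]
156.375 202.625 0.0742 0.063 [0.5422 0.2077 0.063 ]
154.125 200.375 0.0499 0.107 [0.5406 0.206  0.107 ]
154.375 200.625 0.0436 0.107 [0.5399 0.2053 0.107 ]
159.625 204.125 0.0631 0.085 [0.5344 0.1943 0.085 ]
161.875 200.875 0.0656 0.085 [0.5437 0.1886 0.085 ]
154.875 200.875 0.0457 0.107 [0.5392 0.2039 0.107 ]
155.125 201.125 0.0451 0.107 [0.5386 0.2032 0.107 ]
155.625 205.625 0.0655 0.085 [0.5298 0.2051 0.085 ]
155.875 201.625 0.0484 0.107 [0.5372 0.201  0.107 ]
156 201
[[81 85 88 92 89 87 84 81 78 77 75 74 74]
 [81 87 88 88 86 85 83 79 77 76 75 74 74]
 [83 84 86 85 84 84 81 78 77 76 74 74 73]
 [80 83 83 83 83 80 74 75 76 76 74 73 72]
 [78 79 79 79 78 61 50 53 69 77 74 74 74]
 [77 77 77 78 63 42 35 35 62 73 73 74 74]
 [76 76 75 76 57 38 37 35 57 72 74 73 75]
 [75 73 74 75 68 54 47 45 65 75 73 73 73]
 [72 74 75 73 75 70 66 65 72 73 73 74 74]
 [74 74 73 72 73 74 74 74 73 75 73 75 74]
 [73 73 73 73 73 73 73 73 74 73 74 75 74]]
others [(0.4531, -0.0467, 0.021), (0.5252, -0.1281, 0.0342), (0.555, -0.2612, 0.0599), (0.7595, -0.1054, 0.0255)]
```

The stack is aligned and level: lid a's circle is at (0.542,0.2075), lid c's rim at (0.541,0.2065), and the crown mark is where predicted. Next I'll regrip the handle.

```bash
python3 jog.py '0.04 0.03 -0.02 0 0 0 0;0.04 0.065 -0.04 0 0 0 0;0.04 0.1 -0.06 0 0 0 0;0.04 0.13 -0.08 0 0 0 0;0.04 0.165 -0.096 0 0 0 0;0.04 0.2 -0.096 0.01 0 0 0;0.04 0.23 -0.096 0.03 0 0 0;0.04 0.243 -0.096 0.06 0 0 0;0.04 0.243 -0.096 0.08 0 0 0;0.04 0.243 -0.096 0.08 0 0 0'
python3 - <<'E'
from h import *
o=get_obs();print(o['tool_pos'],plan([.3815,.198,.017],(1,-.025),o))
E
```

```text
t: 26.23
tool_pos: [0.3769, 0.2017, 0.1092]
tool_rot: [2.215, 2.225, -0.012]
contact_force: [-1.0, 0.1, 0.2]
opening: 0.0399
grip_force: 0.0
[0.37688961 0.20168679 0.10921917] (array([-0.0031,  0.005 ,  0.0922]), array([-0.004,  0.007,  0.03 ]))
```

```bash
python3 jog.py '0.04 -0.002 0.003 0.03 0 0 0.025;0.04 -0.002 0.003 0.06 0 0 0.025;0.04 -0.002 0.003 0.08 0 0 0.025;0.04 -0.002 0.003 0.09 0 0 0.025;0.04 -0.002 0.003 0.09 0 0 0.025;0.02 -0.002 0.003 0.09 0 0 0.025;0 -0.002 0.003 0.09 0 0 0.025;0 -0.002 0.003 0.09 0 0 0.025;0 -0.002 0.003 0.09 0 0 0.025;0 -0.002 0.003 0.09 0 0 0.025' 50
python3 - <<'E'
from h import *
o=get_obs();print(o['tool_pos'],plan([.531,.1945,.019],(1,-.025),o))
E
```

```text
t: 27.07
tool_pos: [0.384, 0.1988, 0.026]
tool_rot: [2.247, 2.19, -0.001]
contact_force: [-7.4, -0.6, 5.7]
opening: 0.0097
grip_force: 48.7
[0.38403735 0.1988175  0.02604196] (array([-0.0005,  0.147 ,  0.0074]), array([ 0.002,  0.003, -0.001]))
```

Gripped. Pushing slowly along the tool's y axis, speeding up gently.

```bash
python3 jog.py '0 0 0.003 0 0 0 0;0 0 0.008 0 0 0 0;0 0 0.015 0 0 0 0;0 0 0.023 0 0 0 0;0 0 0.031 0 0 0 0;0 0 0.039 0 0 0 0;0 0 0.047 0 0 0 0;0 0 0.055 0 0 0 0;0 0 0.063 0 0 0 0;0 0 0.071 0 0 0 0;0 0 0.079 0 0 0 0;0 0 0.087 0 0 0 0;0 0 0.095 0 0 0 0;0 0 0.103 0 0 0 0;0 0 0.11 0 0 0 0;0 0 0.117 0 0 0 0;0 0 0.123 0 0 0 0;0 0 0.128 0 0 0 0;0 0 0.132 0 0 0 0;0 0 0.132 0 0 0 0' 60
```

```text
t: 28.73
tool_pos: [0.5106, 0.1926, 0.026]
tool_rot: [-2.247, -2.193, 0.027]
contact_force: [-25.3, -10.7, 20.4]
opening: 0.0092
grip_force: 60.5
```

```bash
python3 jog.py '0 -0.002 0.001 -0.001 0 0 0;0 -0.003 0.003 -0.001 0 0 0;0 -0.003 0.006 -0.001 0 0 0;0 -0.003 0.009 -0.001 0 0 0;0 -0.003 0.009 -0.001 0 0 0' 60; python3 -c "
from h import *
print(get_obs()['tool_pos'])"
```

```text
t: 29.15
tool_pos: [0.5259, 0.1919, 0.0263]
tool_rot: [2.245, 2.189, 0.001]
contact_force: [-2.8, 0.4, -3.9]
opening: 0.0096
grip_force: 58.5
[0.52591757 0.19188087 0.02627628]
```

Freed; the force dropped to 3 N. Continuing in small steps until it meets the back stop.

```bash
python3 jog.py '0 0 0.003 0 0 0 0;0 0 0.006 0 0 0 0;0 0 0.006 0 0 0 0' 60;  python3 jog.py '0 0 0.003 0 0 0 0;0 0 0.006 0 0 0 0;0 0 0.006 0 0 0 0' 60
```

```text
t: 29.4
tool_pos: [0.5318, 0.1917, 0.0262]
tool_rot: [2.245, 2.189, 0.0]
contact_force: [-4.0, -1.1, -2.8]
opening: 0.0095
grip_force: 58.7
t: 29.65
tool_pos: [0.5358, 0.1915, 0.0261]
tool_rot: [2.247, 2.192, -0.006]
contact_force: [-11.0, -1.0, 3.7]
opening: 0.0097
grip_force: 59.7
```

```bash
python3 jog.py '0 0 0.002 0 0 0 0;0 0 0.004 0 0 0 0;0 0 0.004 0 0 0 0' 60;  python3 jog.py '0 0 0.003 0 0 0 0;0 0 0.005 0 0 0 0;0 0 0.005 0 0 0 0' 60
```

```text
t: 29.9
tool_pos: [0.5359, 0.1915, 0.026]
tool_rot: [-2.246, -2.191, 0.019]
contact_force: [-25.4, -2.9, 16.6]
opening: 0.0091
grip_force: 61.1
t: 30.15
tool_pos: [0.536, 0.1915, 0.026]
tool_rot: [-2.239, -2.185, 0.035]
contact_force: [-42.1, -2.2, 31.0]
opening: 0.0098
grip_force: 62.9
```

The tray is stopped hard at the expected home position. I'll unload, release, retreat and verify.

```bash
python3 jog.py '0 0 -0.004 -0.001 0 0 0;0 0 -0.009 -0.001 0 0 0;0 0 -0.009 -0.001 0 0 0' 60; python3 jog.py '0.02 0 0 0 0 0 0;0.04 0 0 0 0 0 0;0.04 0 0 0 0 0 0;0.04 0 0 0 0 0 0;0.04 0 0 -0.03 0 0 0;0.04 0 0 -0.06 0 0 0;0.04 -0.01 -0.02 -0.1 0 0 0;0.04 -0.05 -0.04 -0.12 0 0 0;0.04 -0.09 -0.05 -0.12 0 0 0;0.04 -0.13 -0.05 -0.12 0 0 0;0.04 -0.17 -0.05 -0.12 0 0 0;0.04 -0.17 -0.05 -0.12 0 0 0'
python3 - <<'E'
from h import *
o,im=snap('top','t13');snap('side','s13');g=cv2.cvtColor(im,cv2.COLOR_RGB2GRAY)
a=cv2.cvtColor(cv2.imread('pics/top0.png'),cv2.COLOR_BGR2GRAY)
# column profiles through the handle: bar position now vs at start
for x in(150,155,160):
    print(x,'start',a[195:225,x].tolist()); print(x,'now',g[180:215,x].tolist())
print([np.round(proj('top',[x,.195,.04]),1).tolist() for x in(.507,.528,.534)]); print(lids(im=im))
E
```

```text
t: 30.4
tool_pos: [0.5358, 0.1916, 0.0265]
tool_rot: [2.245, 2.191, -0.003]
contact_force: [-6.6, -1.2, -3.5]
opening: 0.0091
grip_force: 59.4
t: 31.4
tool_pos: [0.4836, 0.0183, 0.1492]
tool_rot: [2.247, 2.179, 0.003]
contact_force: [0.4, -0.1, 0.4]
opening: 0.0401
grip_force: 0.0
150 start [110, 130, 105, 102, 103, 103, 107, 122, 106, 75, 72, 71, 67, 66, 107, 162, 160, 160, 147, 105, 132, 174, 178, 156, 147, 146, 149, 151, 147, 145]
150 now [74, 74, 73, 72, 67, 69, 72, 70, 68, 68, 67, 66, 66, 66, 69, 69, 70, 70, 69, 69, 70, 71, 74, 72, 68, 75, 78, 70, 73, 77, 76, 78, 77, 79, 80]
155 start [116, 168, 130, 144, 146, 145, 147, 148, 151, 130, 61, 70, 69, 70, 97, 146, 159, 157, 150, 117, 107, 161, 183, 174, 145, 148, 150, 151, 152, 151]
155 now [75, 73, 74, 71, 73, 77, 74, 64, 73, 78, 72, 71, 73, 73, 75, 73, 73, 74, 75, 72, 73, 73, 73, 73, 68, 72, 75, 69, 71, 78, 78, 78, 77, 77, 80]
160 start [83, 128, 157, 146, 145, 143, 147, 149, 150, 136, 89, 69, 69, 70, 99, 148, 161, 158, 158, 140, 94, 149, 183, 175, 144, 145, 150, 151, 153, 152]
160 now [74, 72, 74, 73, 73, 71, 70, 73, 70, 78, 75, 71, 72, 74, 73, 72, 74, 74, 74, 71, 73, 73, 75, 73, 73, 70, 73, 77, 69, 74, 79, 78, 78, 78, 78]
[[161.4, 216.3], [161.9, 209.1], [162.0, 207.0]]
[(0.4594, 0.0278, 0.0242), (0.5194, -0.1229, 0.0277), (0.555, -0.2612, 0.0599), (0.7595, -0.1054, 0.0255)]
```

```bash
python3 - <<'E'
from h import *
def runs(f,x,y0,y1):
    im=cv2.imread(f).astype(int)[y0:y1,x]; m=im[:,0]-im[:,2]>-10
    return ''.join('#' if k else '.' for k in m)
for x in(150,155,160,165,170):
    print(x,runs('pics/top0.png',x,190,225),runs('pics/t13.png',x,180,215))
for n,P in(('front rim0',[.565,.2,.02]),('rim home',[.5935,.2,.02]),('handle home',[.534,.195,.034])): print(n,np.round(proj('top',P),1))
E
```

```text
150 ###########..............###....... ##############..........####.......
155 #######..................###....... ########.................###.......
160 ########.................####...... ########.................####......
165 ########..................###...... #########................####......
170 ########..................####..... #########.................###......
front rim0 [162.1 197.6]
rim home [162.7 188.1]
handle home [162.3 207.3]
```

```bash
python3 - <<'E'
from h import *
for f in('t12','t13'):
    g=cv2.cvtColor(cv2.imread(f'pics/{f}.png'),cv2.COLOR_BGR2GRAY)
    X=.5425 if f=='t12' else .6945; Y=.2075 if f=='t12' else .204
    for dy in(-.02,0,.02):
        u=int(round(proj('top',[X-.07,Y+dy,.063])[0])); v0=int(proj('top',[X-.07,Y,.063])[1])
        print(f,u,v0,g[v0-22:v0+14,u].tolist())
    for r,z in((.073,.063),(.065,.063),(.062,.085),(.054,.085),(.051,.107),(.043,.107)): print(r,round(proj('top',[X-r,Y,z])[1],1),end='; ')
    print()
E
```

```text
t12 162 227 [74, 74, 74, 72, 73, 71, 68, 67, 72, 80, 80, 66, 67, 69, 79, 82, 71, 67, 66, 68, 78, 80, 76, 75, 77, 75, 77, 77, 77, 77, 75, 76, 75, 77, 78, 78]
t12 155 227 [74, 73, 73, 72, 73, 71, 71, 70, 66, 63, 64, 77, 79, 68, 67, 73, 81, 76, 66, 64, 63, 78, 79, 72, 75, 75, 75, 76, 77, 76, 75, 74, 77, 76, 68, 113]
t12 148 227 [74, 71, 71, 71, 72, 68, 66, 65, 62, 65, 76, 79, 71, 64, 75, 76, 73, 65, 62, 68, 78, 77, 72, 76, 76, 74, 74, 75, 76, 76, 75, 76, 74, 70, 115, 163]
0.073 228.2; 0.065 225.4; 0.062 223.3; 0.054 220.4; 0.051 218.1; 0.043 215.2; 
t13 167 174 [167, 177, 139, 72, 71, 70, 72, 75, 73, 60, 63, 70, 75, 79, 73, 60, 69, 68, 69, 74, 78, 73, 67, 77, 74, 74, 72, 75, 73, 76, 74, 73, 73, 73, 78, 78]
t13 160 174 [173, 170, 107, 67, 71, 71, 69, 70, 113, 165, 164, 118, 70, 112, 172, 157, 72, 68, 69, 70, 73, 74, 69, 71, 74, 73, 73, 72, 74, 72, 74, 73, 73, 71, 70, 73]
t13 153 174 [178, 142, 74, 69, 67, 62, 73, 121, 167, 165, 123, 69, 119, 167, 160, 102, 60, 63, 107, 166, 168, 130, 69, 72, 73, 72, 72, 72, 74, 75, 74, 71, 73, 77, 77, 63]
0.073 175.3; 0.065 172.6; 0.062 169.7; 0.054 167.0; 0.051 163.9; 0.043 161.1;
```

The three rims show up evenly nested under the deck edge, within about 5 mm of where they should be. The tray is home and the divider, egg cup and tumbler are clear, so I'm handing in.

```bash
python3 -c "
from station import ctrl, ticket, get_image, camera_params, get_obs
print(ticket.finish_job())"
```

```text
the job is handed in; nothing more can be done
None
```

I've handed the job in, but no verdict came back: lids a, b and c (lid d wasn't there) are nested on the tray, which is pushed back to its stop; the divider is on the worktop near (0.56, -0.33), and I never touched the tumbler or egg cup.

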